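Wedge up the sagging infeed table of a die-cutting machine

ROBOT

A 6-joint arm with a two-finger parallel gripper is mounted at the origin on the work surface. World frame = base frame: x ahead of the robot, y to its left, z up, the work surface at z = 0. Lengths are in m, angles in rad, forces in N, time in s.
With the tool pointing down it reaches from about 0.35 to 0.95 m from the base axis. Payload 17.4 kg.
Tool frame: the origin (TCP) lies at the very end of the fingers, on their centre line; the grasp point (between the pads) lies 19 mm behind it; z points along the fingers, y is the line along which they close (so a half turn about z gives the same grasp; the last joint's range is limited). The gripper opens to 93 mm and grips with 3 to 60 N. Pads are 15 mm wide; open, the fingers measure 128 mm over their backs; the gripper's body (75 mm by 188 mm) begins 65 mm behind the grasp point.
Start: joints at [1.247, 0.116, 1.442, -0, 1.584, -0.038], TCP at [0.19, 0.648, 0.219] pointing down, gripper open.
Joint ranges: [-2.83, 2.83], [-0.83, 2.19], [0.07, 2.5], [-1.14, 4.28], [0.01, 3], [-2.97, 2.97]. Speed limits (rad/s): [1.89, 1.89, 2.22, 3.14, 3.14, 3.14].

INTERFACE

Orientations are given as a 3x3 rotation matrix whose columns are the frame's x, y, z axes.
In Python, from cell import get_obs, read_camera, calibration, hand_in, boxes_of, regions_of, pinpoint gives the robot as it stands.
- The arm moves only by the tool arm_command, never from a script. Its argument "moves" is a list of rows, each an object of numbers: "dx", "dy", "dz": the shift along the tool's x, y, z in mm; "spin": the turn about the tool's z in rad. In form: [{"dx": .., "dy": .., "dz": .., "spin": ..}, ...]. A call has 1 to 8 rows; each row is the pose to reach, as a shift and turn from the pose commanded when the call began, along the tool's axes at that moment; what a row does not reach only later rows make up. A row lasts 1/8 s, in which the tool goes at most 62.5 mm and 10.7 degrees, less where a joint would pass 70% of its speed; a pose out of reach is approached as far as the arm can. A call with a gripper value outside its range is refused whole. "fingers" is the closure, from -1 (fully open) to 1 (shut), set as the call begins (left out, the last holds). The fingers move at their own pace and stop on an object; "grip_force" is the grip in N (left out, the last holds). Time passes only in rows, so rows that repeat a pose let the fingers close. It gives the time, the measured TCP pose, the force, the opening and the grip force at its end, in the units of the state.
- get_obs(): the state, without advancing time (a new reading comes with each control period).
- read_camera(name): name is "side" or "top" or "wrist"; returns (picture, depth): 420x560x3 uint8, red, green, blue; 420x560 float32, m along the optical axis (not along the pixel's ray), 0 where there is no reading.
- calibration(name): a dict with "K" (3x3 intrinsics, pixels), "distortion" ([k1, k2, p1, p2, k3] as OpenCV has them; the pictures are not rectified), "T" (4x4, takes a point from camera to world coordinates). Camera axes: x right, y up, looking along -z (the intrinsics and any distortion apply to the point x, -y, -z); pixel columns grow to the right and rows downward; lengths in m; the calibration is good to about 2 mm. A picture is of the moment at which its call begins: read the wrist's pose just before it. calibration takes no time and is no camera call; for the wrist camera it gives the pose at the moment of the call.
- hand_in(): hands the job in; it is judged then, once.
Trained networks look in the newest picture that a camera, given by its name, has taken for a name from the list of things; names that differ only in an ending like _2 or _b are one class to them, and where a whole thing is asked for, a point or a joint stands for the part that bears it (a point fixed in the world has none). Each returns a list of dicts, best first, with "score" (0 to 1); they miss things now and then, are a little off and sometimes report something else, mostly with a low value. They report only what shows in the picture. A call takes as long as a camera call. They do not tell look-alikes from the thing itself.
- boxes_of(camera, name): "bbox" ([centre column, centre row, width, height] in pixels, round what is visible of it).
- regions_of(camera, name): "region" (420x560 bool, what is visible of it) and "bbox" ([centre column, centre row, width, height] in pixels, round what is visible of it).
- pinpoint(camera, name): "xy" ([column, row] in pixels: a listed point, or the origin of a listed thing).
The state is a dict: "time": time; "qpos": joint angles; "dq": joint speeds; "joint_efforts": joint torques, N m; "ee_pos": TCP position; "tool_rot": TCP orientation; "wrist_force": force on the tool from outside, world axes, zero at the start; "ft_torque": the same for the moment, N m; "width": finger opening in m; "grip_force": force on a finger pad.
Only numpy, scipy, OpenCV 4.12 (cv2) and the standard library are available. Lean on these libraries where they do the work, as an engineer would, in place of code of your own. Each camera call takes 0.05 s, during which the arm holds its last target. There are 200 camera calls.

TASK

The infeed table of the die-cutting machine sags because its leg does not reach the worktop. Take the thicker of the two wooden wedges and slide it, thin end first, flat on the worktop and square to the table, in under the middle of the leg's foot until the table has risen to the scribed line and the wedge sits finger-tight, so that the table no longer gives; then let go and leave it there. Let the wedge alone do the lifting, do not drive it hard, for the hinge is light, and leave everything else on the worktop where it is.

Things in the scene. Friction and masses are not known exactly. Their poses are not given: they have to be found in the camera images.
- machine: Fixed hand-cranked roller die-cutter on a plywood board: two white round-topped cheeks, 205 mm high, rollers between. Origin: its middle, on the worktop (z = 0). y: level, from the rollers out over the infeed table; x: along the hinge; z up. The table is hinged 84 mm out along y; nothing of the machine reaches past y = 258 mm.
- feed_table: Infeed table: grey plate 186 (x) by 162 mm (y), top 75 mm high when level, between steel side guides. Origin on the hinge; y outwards along the plate. It sags 3 degrees; 0.2 to 0.4 kg, half of it borne by the foot. It rises until level, where the hinge stops it hard and the wedge tightens fast, some 10 N of push per mm. Finger-tight: 6 to 18 N on the foot; over 30 N bends the hinge.
- leg_middle (a point): Point under the table (67 mm high when level), at y = 228 mm of the machine, midway between the leg's two sockets. Straight below hangs the foot: a level rubber-covered bar 12 mm thick, 72 mm long along x. How far the clamped leg stands out is not known: the bar hangs 5 to 8 mm clear of the worktop at first, 13 to 16 mm when level. The table overhangs it by 24 mm, the guide tabs by 30.
- table_edge (a point): Middle of the outer top edge of the infeed table, 252 mm from the machine's origin along its y.
- mark (a point): Scribed height line on the upright aluminium tab that ends the +x side guide (the other guide has the same). The table is level when its top edge (table_edge) is as high as this line; at the start the edge is about 8 mm lower.
- wedge: The thicker wedge: plain beech, loose, 165 mm long (y), 36 wide (x), flat below, top sloping evenly from 2.5 mm at the nose (y = -82.5 mm) to 30 mm at the heel (y = +82.5 mm), 90 g. Origin: centre of the underside. It lies with the nose roughly towards the machine. In use its axes are parallel to the machine's and the foot bears on it 60 to 85 mm behind the nose.
- wedge_nose (a point): Middle of the thicker wedge's thin edge, on the worktop. Friction of the wedge on worktop and foot is 0.5 to 0.7, so it stays where it is left and takes 1 to 1.8 N of push for each N on the foot: 2 to 7 N while the table rises, then, against the stop, about 12 N at finger-tight.
- thin_wedge: A second wooden wedge, too low for the job and to be left alone: 110 mm long (y), 28 mm wide (x), 2.5 to 10 mm thick, nose at y = -55 mm. The two wedges lie side by side and may have changed places. Origin: centre of the underside.
- glue: White glue bottle, 52 mm in diameter, 115 mm high, standing at the far side. Origin: centre of its underside.
- glue_cap: White screw cap, 34 mm in diameter, 12 mm high, lying on the worktop. Origin: centre of its underside.
- phone: Phone in a brown folding case, 80 x 155 x 13 mm, lying flat at the far side. Origin: centre of its underside.
- tape: Roll of tape, 64 mm in diameter, 19 mm high, lying flat. Origin: centre of its underside.
- folder: Bone folder (creasing stick), 160 x 18 x 4 mm, lying flat near the robot. Origin: centre of its underside.
- scissors: Scissors with black loops, about 185 mm long, lying flat near the robot. Origin: near the pivot, on the worktop.
Mind the look-alikes: they are no part of the job. Of the things like the wedge, leave any that is orange; of the rest the larger one is meant.

How it is judged:
By the outcome, as a careful person would: the job done as asked, in the order asked, and still so for the second after the job is handed in, with the robot touching nothing.
It also fails if it takes over 48 s, if anything falls off the work surface, if the arm or the gripper's body presses on something with over 40 N, if the wrist force passes 120 N, or if a joint passes its speed limit or range.

## Working session

There is one attempt and no reset: what is moved stays moved. The work goes in short steps, Python scripts to look and compute and a tool call to move; the robot and the scene stay as the last step left them, time stands still between calls to the robot, and variables do not carry over. Pictures are saved under pics/ and viewed, at most 10 in all, crops included, and the job is handed in when it is done.

Besides the shell and the picture viewer there is one more tool, called after ">>>" as name(argument=value, ...), one argument or row to a line, values as JSON. arm_command: Moves the arm, as the interface text tells. Its arguments: {"type":"object","properties":{"moves":{"type":"array"},"fingers":{"type":"number"},"grip_force":{"type":"number"}},"required":["moves"]}

```bash
mkdir -p pics; cat > h.py <<'E'
import numpy as np, cv2
from cell import *
def ray(cam,uv):
    c=calibration(cam);K=np.array(c['K']);D=np.array(c['distortion'],float);T=np.array(c['T'])
    p=cv2.undistortPoints(np.array(uv,float).reshape(-1,1,2),K,D).reshape(-1,2)
    d=np.c_[p[:,0],-p[:,1],-np.ones(len(p))]
    return T[:3,3],d@T[:3,:3].T
def onz(cam,uv,z=0.):
    o,d=ray(cam,uv); return o+d*((z-o[2])/d[:,2])[:,None]
def bydepth(cam,uv,dep):
    o,d=ray(cam,uv); uv=np.round(np.array(uv).reshape(-1,2)).astype(int)
    return o+d*dep[uv[:,1],uv[:,0]][:,None]
def proj(cam,P):
    c=calibration(cam);T=np.array(c['T']);q=(np.array(P).reshape(-1,3)-T[:3,3])@T[:3,:3]
    q=q*[1,-1,-1]
    return cv2.projectPoints(q,np.zeros(3),np.zeros(3),np.array(c['K']),np.array(c['distortion'],float))[0].reshape(-1,2)
def save(n,im): cv2.imwrite('pics/'+n,cv2.cvtColor(im,cv2.COLOR_RGB2BGR))
E
python3 - <<'E'
from h import *
np.set_printoptions(precision=4,suppress=True)
o=get_obs();print(o['time'],o['ee_pos'],o['tool_rot'])
ims={}
for c in ('top','side'):
    im,d=read_camera(c);ims[c]=im;np.save(c+'.npy',d)
    for n in ('wedge','thin_wedge','machine','feed_table'):
        for r in boxes_of(c,n)[:3]: print(c,n,np.round(r['bbox']),round(r['score'],2))
    for n in ('wedge','wedge_nose','leg_middle','table_edge','mark','machine'):
        for r in pinpoint(c,n)[:3]: print(c,'pt',n,np.round(r['xy'],1),round(r['score'],2),bydepth(c,r['xy'],d)[0],onz(c,r['xy'])[0])
save('a.png',cv2.resize(np.hstack([ims['top'],ims['side']]),(800,300)));save('top.png',ims['top']);save('side.png',ims['side'])
print(get_obs()['time'])
E
```

```text
0.0 [0.1902 0.6474 0.2179] [[-0.9594  0.2819 -0.0004]
 [ 0.2819  0.9594 -0.0011]
 [ 0.0001 -0.0011 -1.    ]]
top wedge [136. 229.  34.  36.] 0.85
top wedge [202. 248.  66.  24.] 0.79
top wedge [139. 309.  46.  28.] 0.66
top thin_wedge [195. 195.  43.  15.] 0.91
top machine [396. 201. 199. 176.] 0.85
top feed_table [338. 235.  76.  85.] 0.66
top pt wedge [141.3 307.6] 0.94 [0.2859 0.4716 0.0095] [ 0.2845  0.4748 -0.    ]
top pt wedge [135.1 228.5] 0.89 [0.4959 0.4866 0.0127] [0.4966 0.4911 0.    ]
top pt wedge [203.3 248.2] 0.8 [0.4389 0.3033 0.0126] [0.4389 0.3056 0.    ]
top pt wedge_nose [114.1 215.3] 0.84 [0.5336 0.5474 0.0056] [0.5341 0.5497 0.    ]
top pt wedge_nose [160.5 319.1] 0.8 [0.2534 0.423  0.0006] [0.2533 0.4232 0.    ]
top pt wedge_nose [216.3 147.3] 0.71 [0.711  0.2654 0.0121] [0.7141 0.2671 0.    ]
top pt leg_middle [316.2 240.7] 0.57 [0.45   0.0086 0.0641] [0.4507 0.002  0.    ]
top pt table_edge [302.2 239.9] 0.79 [0.4539 0.0397 0.0016] [0.4539 0.0396 0.    ]
top pt mark [298.5 197.7] 0.8 [0.5582 0.051  0.0838] [0.5683 0.0458 0.    ]
top pt machine [393.6 219.1] 0.
[... 806 characters left out ...]
4312 0.2349 0.    ]
side pt wedge_nose [390.3 372.2] 0.8 [0.2538 0.4347 0.0016] [0.2535 0.4339 0.    ]
side pt wedge_nose [238.5 400.6] 0.7 [0.5348 0.5382 0.    ] [0.5348 0.5382 0.    ]
side pt leg_middle [312.1 187. ] 0.72 [0.458  0.0093 0.0648] [ 0.4609 -0.0578  0.    ]
side pt table_edge [312.4 192.3] 0.64 [0.4551 0.0299 0.0667] [ 0.4579 -0.0377  0.    ]
side pt table_edge [308.6 150.8] 0.35 [ 0.4818 -0.1156  0.0756] [ 0.4874 -0.2062  0.    ]
side pt mark [266.8 192. ] 0.6 [0.5644 0.0593 0.0779] [ 0.578 -0.018  0.   ]
side pt mark [307.8 149.5] 0.21 [ 0.4847 -0.123   0.0735] [ 0.4904 -0.2116 -0.    ]
side pt machine [304.2 150.9] 0.7 [ 0.4934 -0.1151  0.0739] [ 0.5    -0.2035  0.    ]
1.1
```

View pics/top.png

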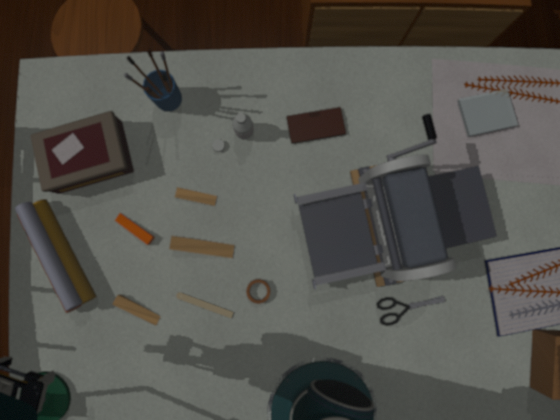

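View pics/side.png

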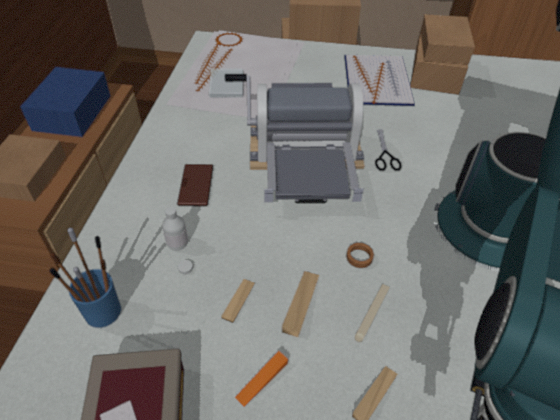

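Candidates for the wedge in the top picture: orange (136,229), which is to be left; plain small (139,309); plain large (202,248); the thin wedge (195,196). The large plain one at (202,248) fits. Next I'll confirm it in a crop and measure the poses.

```bash
python3 - <<'E'
from h import *
np.set_printoptions(precision=4,suppress=True)
im={c:read_camera(c) for c in('top','side')}
t,d=im['top']; s,ds=im['side']
save('crop.png',np.hstack([cv2.resize(t[175:335,100:260],(400,400),interpolation=2),cv2.resize(s[240:420,220:400],(400,400),interpolation=2)]))
def cloud(cam,reg,d):
    v,u=np.nonzero(reg&(d>0)); return np.c_[u,v],bydepth(cam,np.c_[u,v],d)
for cam,dd in (('top',d),('side',ds)):
  for n in('wedge','thin_wedge','feed_table'):
    for r in regions_of(cam,n)[:4]:
        uv,P=cloud(cam,r['region'],dd)
        R=cv2.minAreaRect((P[:,:2]*1000).astype(np.float32))
        # slope direction: fit plane
        Q=P[:,:2]-P[:,:2].mean(0)
        A=np.c_[Q,np.ones(len(P))];g,*_=np.linalg.lstsq(A,P[:,2],rcond=None)
        print(cam,n,round(r['score'],2),r['bbox'],len(P),R,'z',np.percentile(P[:,2],[2,50,98]),'grad',g, 'ang',np.degrees(np.arctan2(g[1],g[0])))
np.savez('pics.npz',t=t,d=d,s=s,ds=ds);print(get_obs()['time'])
E
```

```text
top wedge 0.98 [134.9, 230.9, 35.7, 33.1] 435 ((496.7279968261719, 492.3386535644531), (119.19808959960938, 32.09452819824219), 54.3613395690918) z [0.0005 0.0133 0.0232] grad [-0.1771 -0.0431  0.0126] ang -166.31476245113794
top wedge 0.9 [138.8, 308.6, 45.1, 28.3] 557 ((278.2746276855469, 485.087158203125), (127.11067199707031, 33.76213455200195), 60.06033706665039) z [0.0023 0.0131 0.0249] grad [-0.0036  0.1739  0.0133] ang 91.19904449348756
top wedge 0.81 [202.8, 247.8, 64.5, 19.6] 810 ((442.546875, 307.3941650390625), (162.27574157714844, 36.07337951660156), 79.08258819580078) z [0.0027 0.0166 0.0313] grad [0.02   0.1673 0.0169] ang 83.19322593066262
top thin_wedge 0.61 [195.8, 194.3, 43.1, 13.3] 403 ((578.3839111328125, 325.1224670410156), (109.1919937133789, 28.305898666381836), 75.1375503540039) z [0.0015 0.0071 0.013 ] grad [0.0342 0.0619 0.007 ] ang 61.09278316822978
top feed_table 0.69 [338.1, 236.3, 74.4, 83.7] 4605 ((466.0323181152344, -43.941741943359375), (196.94827270507812, 160.07760620117188), 10.895634651184082) z [0.0647 0.0706 0.0766] grad [ 0.0088 -0.0503  0.070
[... 468 characters left out ...]
5359117682366
side wedge 0.63 [375.1, 392.6, 46.5, 54.7] 989 ((282.70477294921875, 482.1351623535156), (128.3655242919922, 30.402559280395508), 60.82215881347656) z [-0.0007  0.0121  0.0229] grad [0.0322 0.1556 0.0119] ang 78.3111145817434
side thin_wedge 0.61 [237.9, 303.0, 32.0, 46.3] 575 ((582.9981689453125, 325.17755126953125), (109.44491577148438, 29.188758850097656), 76.63787841796875) z [0.0006 0.0062 0.0117] grad [0.0245 0.0602 0.0062] ang 67.8916638230892
side feed_table 0.86 [313.1, 176.2, 74.9, 50.6] 3582 ((465.668701171875, -59.48870849609375), (192.9681854248047, 199.3681640625), 9.273210525512695) z [0.0186 0.0695 0.0757] grad [ 0.0263 -0.1037  0.0669] ang -75.7872690415868
1.5
```

View pics/crop.png

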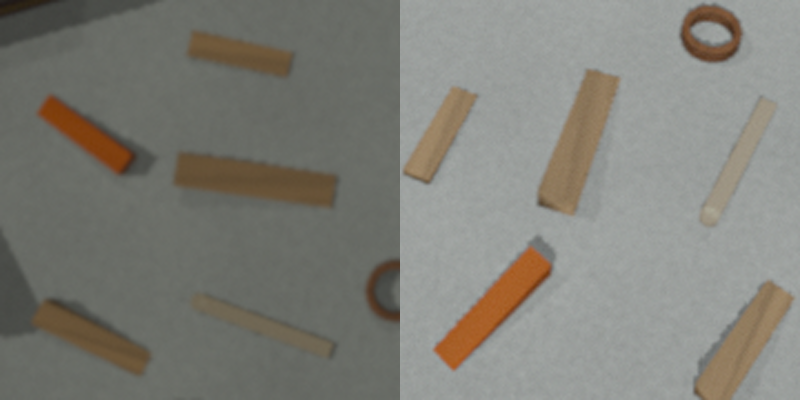

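The crop confirms it. The large plain wedge is at left (255,180), heel left and nose right, 162x36 mm by depth. The others are thinner, smaller or orange. Now the machine axes.

```bash
python3 - <<'E'
from h import *
np.set_printoptions(precision=4,suppress=True)
z=np.load('pics.npz')
for cam,im,d in(('top',z['t'],z['d']),('side',z['s'],z['ds'])):
    v,u=np.nonzero(d>0);P=bydepth(cam,np.c_[u,v],d)
    P=P[(P[:,2]>.05)&(P[:,2]<.1)&(abs(P[:,0]-.46)<.14)&(P[:,1]>-.13)&(P[:,1]<.09)]
    best=None
    for a in np.radians(np.arange(5,16,.25)):
        ex=np.array([np.cos(a),np.sin(a)]);ey=np.array([-ex[1],ex[0]])
        X=P[:,:2]@ex;Y=P[:,:2]@ey
        sc=0;w=[]
        for q,o in((X,Y),(Y,X)):
            lo,hi=np.percentile(o,[15,85]);m=(o>lo)&(o<hi);bn=((o[m]-lo)/.008).astype(int);qq=q[m]
            for f in((np.max,np.min) if q is X else (np.max,)):
                e=np.array([f(qq[bn==b]) for b in np.unique(bn)]);sc+=np.median(abs(e-np.median(e)));w.append(np.median(e))
        if best is None or sc<best[0]: best=(sc,np.degrees(a),w,ex,ey)
    sc,a,w,ex,ey=best;xm=(w[0]+w[1])/2
    print(cam,sc,a,w,'width',w[0]-w[1],'outer mid',ex*xm+ey*w[2])
    ex,ey=np.array([np.cos(.19),np.sin(.19)]),np.array([-np.sin(.19),np.cos(.19)])
    for n,uv,zz in (('edge',[[302.2,239.9]],.067),('leg',[[316.2,240.7]],.06),('mark',[[298.5,197.7]],.075),('mach',[[393.6,219.1]],0.)) if cam=='top' else (('edge',[[312.4,192.3]],.067),('leg',[[312.1,187]],.06),('mark',[[266.8,192]],.075),('mach',[[304.2,150.9]],0.)):
        p=onz(cam,uv,zz)[0]; print(n,p[:2],'machine-rotated',p[:2]@ex,p[:2]@ey)
    # rotate and upsample a table crop
c=z['s'][125:215,235:385];save('tab.png',cv2.convertScaleAbs(cv2.resize(c,(750,450),interpolation=2),alpha=1.4))
E
```

```text
top 0.0008262065242270328 10.25 [np.float64(0.5615347663722339), np.float64(0.3403224683685912), np.float64(-0.04672759395774678)] width 0.22121229800364267 outer mid [0.452  0.0343]
edge [0.453  0.0442] machine-rotated 0.453151617480346 -0.04218007146347624
leg [0.45   0.0082] machine-rotated 0.44345511902246465 -0.07693507044516605
mark [0.5592 0.0505] machine-rotated 0.5586805577634565 -0.056054184791960414
mach [ 0.5028 -0.2114] machine-rotated 0.4538204848158638 -0.3025807655949589
side 0.0012637849429704279 10.5 [np.float64(0.564521266875416), np.float64(0.34284292183388454), np.float64(-0.04705445255527125)] width 0.2216783450415315 outer mid [0.4547 0.0364]
edge [0.4551 0.0302] machine-rotated 0.4525838904630575 -0.05630082864356896
leg [0.4582 0.0044] machine-rotated 0.45074944365422914 -0.08223785176839231
mark [0.5649 0.0564] machine-rotated 0.5654296447425174 -0.05128236783864063
mach [ 0.5    -0.2035] machine-rotated 0.4525260830641954 -0.2942971313307635
```

View pics/tab.png

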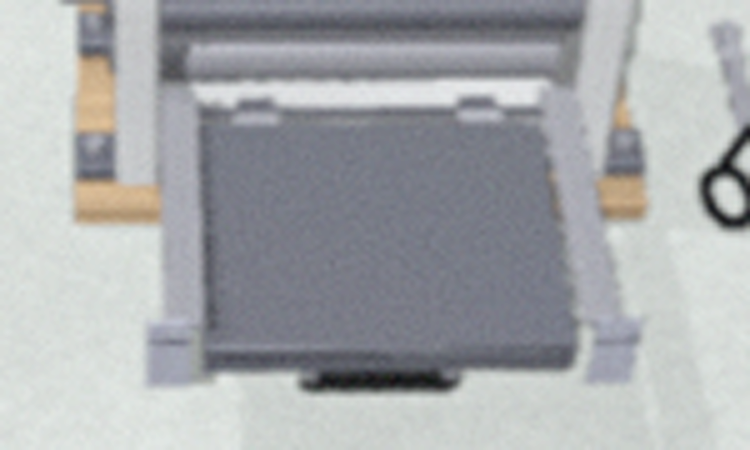

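>>> arm_command(
  moves=[
    {"dz": 0, "spin": 0.18},
    {"spin": 0.36},
    {"spin": 0.54},
    {"spin": 0.72},
    {"spin": 0.9},
    {"spin": 1.08},
    {"spin": 1.26},
    {"spin": 1.44},
  ],
  fingers=-1,
)

```text
validation failed for argument at $.mo...
```

The crop shows the table with tabs at (172,350) and (612,350), and the black foot bar under the outer edge from (300,378) to (460,378). The move was rejected, so I'll give all keys.

```bash
python3 - <<'E'
from h import *
np.set_printoptions(precision=4,suppress=True)
a=np.radians(10.4);ex=np.array([np.cos(a),np.sin(a)]);ey=np.array([-ex[1],ex[0]])
for zz in(.006,.012):
    p=onz('side',[[295.3,201],[326.7,201]],zz)[:,:2];print(p@ex,p@ey,p.mean(0))
print('table mid',np.array([.4533,.0353])@ex,np.array([.4533,.0353])@ey)
E
```

```text
[0.4913 0.4094] [-0.082  -0.0813] [0.4577 0.001 ]
[0.4919 0.4105] [-0.0762 -0.0755] [0.4575 0.0068]
table mid 0.45222527354705255 -0.047109255622366314
```

>>> arm_command(
  moves=[
    {"dx": 0, "dy": 0, "dz": 0, "spin": 0.18},
    {"dx": 0, "dy": 0, "dz": 0, "spin": 0.36},
    {"dx": 0, "dy": 0, "dz": 0, "spin": 0.54},
    {"dx": 0, "dy": 0, "dz": 0, "spin": 0.72},
    {"dx": 0, "dy": 0, "dz": 0, "spin": 0.9},
    {"dx": 0, "dy": 0, "dz": 0, "spin": 1.08},
    {"dx": 0, "dy": 0, "dz": 0, "spin": 1.26},
    {"dx": 0, "dy": 0, "dz": 0, "spin": 1.44},
  ],
  fingers=-1,
)

```text
time: 2.5
ee_pos: [0.1903, 0.6476, 0.2186]
tool_rot: [[0.16, 0.987, -0.0], [0.987, -0.16, -0.0], [-0.0, -0.0, -1.0]]
wrist_force: [0.0, 0.3, 0.6]
width: 0.0926
grip_force: 0.0
```

>>> arm_command(
  moves=[
    {"dx": -33, "dy": 44, "dz": 0, "spin": 0.02},
    {"dx": -66, "dy": 88, "dz": 10, "spin": 0.02},
    {"dx": -99, "dy": 132, "dz": 20, "spin": 0.02},
    {"dx": -132, "dy": 175, "dz": 30, "spin": 0.02},
    {"dx": -165, "dy": 219, "dz": 40, "spin": 0.02},
    {"dx": -198, "dy": 263, "dz": 50, "spin": 0.02},
    {"dx": -229, "dy": 306, "dz": 60, "spin": 0.02},
    {"dx": -229, "dy": 306, "dz": 60, "spin": 0.02},
  ],
)

```text
time: 3.5
ee_pos: [0.459, 0.3717, 0.1578]
tool_rot: [[0.178, 0.984, -0.001], [0.984, -0.178, -0.001], [-0.001, -0.0, -1.0]]
wrist_force: [-0.6, 0.2, 0.4]
width: 0.0932
grip_force: 0.0
```

```bash
python3 - <<'E'
from h import *
np.set_printoptions(precision=4,suppress=True)
o=get_obs();print(o['time'],o['ee_pos'],o['tool_rot'][:2],o['wrist_force'])
im,d=read_camera('wrist');save('w1.png',im)
for r in regions_of('wrist','wedge')[:3]:
    v,u=np.nonzero(r['region']&(d>0));P=bydepth('wrist',np.c_[u,v],d)
    print(round(r['score'],2),r['bbox'],cv2.minAreaRect((P[:,:2]*1000).astype(np.float32)),np.percentile(P[:,2],[2,50,98]))
for n in('wedge_nose','wedge','leg_middle'):
  for r in pinpoint('wrist',n)[:2]: print(n,r['xy'],r['score'],onz('wrist',r['xy'])[0])
E
```

```text
3.5 [0.459  0.3717 0.1578] [[ 0.1777  0.9841 -0.0007]
 [ 0.9841 -0.1777 -0.001 ]] [-0.5764  0.1593  0.3801]
0.98 [299.5, 73.5, 69.7, 124.7] ((496.3089294433594, 495.1644287109375), (118.5747299194336, 27.02179527282715), 55.114418029785156) [0.0031 0.0128 0.0226]
0.9 [277.4, 246.4, 38.6, 126.6] ((444.9737243652344, 318.9608459472656), (176.49205017089844, 37.9415168762207), 81.02478790283203) [0.0047 0.0201 0.031 ]
0.75 [98.4, 121.8, 45.0, 129.7] ((274.179443359375, 487.0474853515625), (128.1788787841797, 42.341495513916016), 61.909271240234375) [0.0018 0.0131 0.0237]
wedge_nose [275.3, 310.7] 0.8 [0.4249 0.2278 0.    ]
wedge_nose [324.9, 19.2] 0.77 [0.531  0.5427 0.    ]
wedge [98.0, 124.6] 0.95 [0.2772 0.4872 0.    ]
wedge [300.6, 74.5] 0.95 [0.4991 0.4964 0.    ]
```

View pics/w1.png

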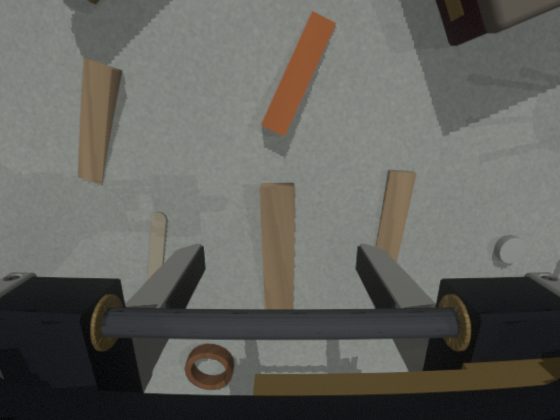

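The wedge is seen from its heel at (262–294,184) to (266–293,305), between the fingers. The orange one is at (300,75).

```bash
python3 - <<'E'
from h import *
np.set_printoptions(precision=4,suppress=True)
h=onz('wrist',[[261,184.5],[294.5,184.5]],.03);print('heel',h,h.mean(0),np.linalg.norm(h[0]-h[1]))
for zz in(.01,.014,.008):
    n=onz('wrist',[[266,304],[293,304]],zz);D=h.mean(0)-n.mean(0);L=np.linalg.norm(D[:2]);print(zz,n[:,:2],'L',L,'z expected',.03-L/6,'w',np.linalg.norm(n[0]-n[1]),'ang',np.degrees(np.arctan2(D[0],D[1])))
E
```

```text
heel [[0.4409 0.3973 0.03  ]
 [0.4742 0.3915 0.03  ]] [0.4576 0.3944 0.03  ] 0.033768329655687004
0.01 [[0.4166 0.2465]
 [0.4492 0.2408]] L 0.1527802000417541 z expected 0.004536633326374315 w 0.03307760001205261 ang 9.277091400749955
0.014 [[0.4173 0.2491]
 [0.4495 0.2435]] L 0.15007657325420262 z expected 0.0049872377909662285 w 0.03265795424338067 ang 9.264370244453525
0.008 [[0.4163 0.2452]
 [0.4491 0.2394]] L 0.15413201618548936 z expected 0.004311330635751773 w 0.03328742289638858 ang 9.283284622573948
```

>>> arm_command(
  moves=[
    {"dx": 3, "dy": -4.5, "dz": 40, "spin": 0},
    {"dx": 3, "dy": -4.5, "dz": 80, "spin": 0},
    {"dx": 3, "dy": -4.5, "dz": 120, "spin": 0},
    {"dx": 3, "dy": -4.5, "dz": 140, "spin": 0},
    {"dx": 3, "dy": -4.5, "dz": 150, "spin": 0},
    {"dx": 3, "dy": -4.5, "dz": 152, "spin": 0},
    {"dx": 3, "dy": -4.5, "dz": 152, "spin": 0},
  ],
)

```text
time: 4.62
ee_pos: [0.4539, 0.3783, 0.0078]
tool_rot: [[0.174, 0.985, 0.001], [0.985, -0.174, 0.001], [0.001, 0.001, -1.0]]
wrist_force: [0.1, 0.3, 0.4]
width: 0.0925
grip_force: 0.0
```

>>> arm_command(
  moves=[
    {"dx": 0, "dy": 0, "dz": 0, "spin": 0},
    {"dx": 0, "dy": 0, "dz": 0, "spin": 0},
    {"dx": 0, "dy": 0, "dz": 0, "spin": 0},
    {"dx": 0, "dy": 0, "dz": 0, "spin": 0},
    {"dx": 0, "dy": 0, "dz": 0, "spin": 0},
    {"dx": 0, "dy": 0, "dz": 0, "spin": 0},
  ],
  fingers=1,
  grip_force=30,
)

```text
time: 5.38
ee_pos: [0.4534, 0.3779, 0.0067]
tool_rot: [[0.174, 0.985, 0.0], [0.985, -0.174, -0.0], [-0.0, 0.0, -1.0]]
wrist_force: [-0.8, 0.9, 0.2]
width: 0.0376
grip_force: 0.1
```

```bash
python3 - <<'E'
from h import *
np.set_printoptions(precision=4,suppress=True)
o=get_obs();print(o['time'],o['ee_pos'],o['tool_rot'][:2],o['wrist_force'],o['width'])
im,d=read_camera('wrist');save('w2.png',im)
for n in('wedge_nose','leg_middle','table_edge','mark'):
  for r in pinpoint('wrist',n)[:2]: print(n,r['xy'],r['score'])
E
```

```text
5.375 [0.4534 0.3779 0.0067] [[ 0.1741  0.9847  0.    ]
 [ 0.9847 -0.1741 -0.    ]] [-0.8046  0.9384  0.1648] 0.03755825646688065
mark [283.6, 345.7] 0.48
```

View pics/w2.png

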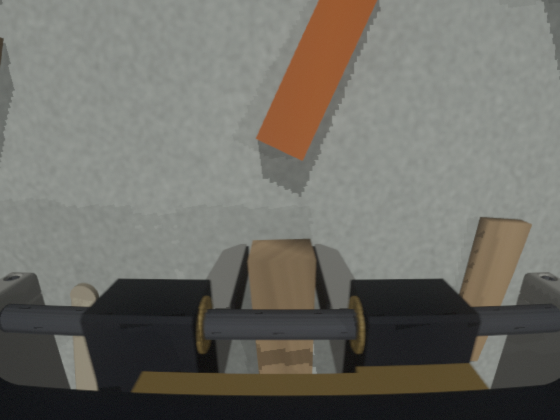

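The wedge heel (250–313,240) is between the nearly closed fingers. Finishing the grip.

>>> arm_command(
  moves=[
    {"dx": 0, "dy": 0, "dz": 0, "spin": 0},
    {"dx": 0, "dy": 0, "dz": 0, "spin": 0},
    {"dx": 0, "dy": 0, "dz": 0, "spin": 0},
  ],
)

```text
time: 6.0
ee_pos: [0.4534, 0.3779, 0.0067]
tool_rot: [[0.174, 0.985, 0.0], [0.985, -0.174, 0.0], [0.0, 0.0, -1.0]]
wrist_force: [0.1, 0.1, -0.7]
width: 0.0359
grip_force: 30.0
```

```bash
python3 - <<'E'
from h import *
np.set_printoptions(precision=4,suppress=True)
o=get_obs();print(o['time'],o['ee_pos'],o['tool_rot'][:2],o['wrist_force'],o['width'],o['grip_force'])
print('heel',onz('wrist',[[249.5,240.5],[313,239.5]],.03))
im,d=read_camera('top')
for r in regions_of('top','wedge')[:4]:
    v,u=np.nonzero(r['region']&(d>0));P=bydepth('top',np.c_[u,v],d)
    print(round(r['score'],2),r['bbox'],cv2.minAreaRect((P[:,:2]*1000).astype(np.float32)))
for r in pinpoint('top','wedge_nose')[:3]: print(r['xy'],r['score'],onz('top',r['xy'])[0])
E
```

```text
6.0 [0.4534 0.3779 0.0067] [[ 0.1741  0.9847  0.    ]
 [ 0.9847 -0.1741  0.    ]] [ 0.1397  0.1078 -0.6779] 0.035884503557335384 29.99970953911543
heel [[0.4411 0.4014 0.03  ]
 [0.4735 0.3963 0.03  ]]
0.72 [208.7, 248.6, 48.7, 16.0] ((438.40228271484375, 290.50244140625), (129.17074584960938, 35.586544036865234), 80.93801879882812)
0.57 [121.4, 219.8, 8.4, 13.6] ((514.044921875, 469.0987548828125), (153.3791961669922, 23.665006637573242), 79.40326690673828)
[246.4, 129.5] 0.68 [0.7621 0.1833 0.    ]
[237.9, 250.7] 0.58 [0.4299 0.2128 0.    ]
[113.4, 212.8] 0.57 [0.541  0.5517 0.    ]
```

>>> arm_command(
  moves=[
    {"dx": -20, "dy": 0, "dz": -1.5, "spin": -0.05},
    {"dx": -50, "dy": 0, "dz": -1.5, "spin": -0.11},
    {"dx": -80, "dy": 0, "dz": -1.5, "spin": -0.17},
    {"dx": -110, "dy": 0, "dz": -1.5, "spin": -0.23},
    {"dx": -140, "dy": 0, "dz": -1.5, "spin": -0.29},
    {"dx": -165, "dy": 0, "dz": -1.5, "spin": -0.34},
    {"dx": -181, "dy": 0, "dz": -1.5, "spin": -0.356},
    {"dx": -181, "dy": 0, "dz": -1.5, "spin": -0.356},
  ],
)

```text
time: 7.15
ee_pos: [0.4218, 0.1991, 0.0083]
tool_rot: [[-0.179, 0.984, 0.0], [0.984, 0.179, 0.0], [0.0, 0.0, -1.0]]
wrist_force: [-0.4, 1.0, -1.3]
width: 0.0361
grip_force: 30.0
```

```bash
python3 - <<'E'
from h import *
np.set_printoptions(precision=4,suppress=True)
o=get_obs();R=np.array(o['tool_rot']);print(o['time'],o['ee_pos'],R[:2],o['wrist_force'],o['width'])
a=np.radians(10.4);ex=np.array([np.cos(a),np.sin(a)]);ey=np.array([-ex[1],ex[0]])
im,d=read_camera('side');t,dt=read_camera('top')
for c,dd in(('side',d),('top',dt)):
  read_camera(c)
  for r in regions_of(c,'wedge')[:4]:
    v,u=np.nonzero(r['region']&(dd>0));P=bydepth(c,np.c_[u,v],dd)
    q=cv2.minAreaRect((P[:,:2]*1000).astype(np.float32));print(c,round(r['score'],2),r['bbox'],q, np.array(q[0])@ex,np.percentile(P[:,:2]@ex,[2,50,98]),(P[:,:2]@ey).min())
  for n in('wedge_nose',):
    for r in pinpoint(c,n)[:3]: p=onz(c,r['xy'])[0];print(c,n,r['xy'],round(r['score'],2),p,p[:2]@ex,p[:2]@ey)
print('tcp',o['ee_pos'][:2]@ex,o['ee_pos'][:2]@ey,np.degrees(np.arctan2(R[1,0],R[0,0]))-90)
save('s3.png',np.hstack([cv2.resize(im[130:290,240:400],(400,400),interpolation=2),cv2.resize(t[170:330,200:360],(400,400),interpolation=2)]))
E
```

```text
7.15 [0.4218 0.1991 0.0083] [[-0.1787  0.9839  0.0003]
 [ 0.9839  0.1787  0.0001]] [-0.4105  1.0257 -1.2993] 0.03608909151497558
side 0.93 [375.2, 392.8, 43.4, 54.5] ((282.7720947265625, 482.6251220703125), (127.85850524902344, 29.161436080932617), 61.21855545043945) 365.2496396277672 [0.3237 0.3694 0.4104] 0.37095790382711247
side 0.77 [315.0, 244.4, 20.6, 57.5] ((437.3865966796875, 130.97293090820312), (35.99275207519531, 164.46046447753906), 10.842387199401855) 453.84409974881095 [0.4367 0.4523 0.4705] -0.03223199809164405
side 0.57 [258.6, 376.9, 55.7, 55.1] ((500.7592468261719, 492.11077880859375), (120.345458984375, 36.34186935424805), 58.85823440551758) 581.367926083336 [0.5339 0.5789 0.626 ] 0.34260167590415896
side wedge_nose [392.7, 371.4] 0.97 [0.2489 0.4314 0.    ] 0.32269885425243605 0.3794162689220586
side wedge_nose [244.9, 400.9] 0.57 [0.5229 0.5367 0.    ] 0.6111600327046572 0.43354571517447693
top 0.84 [135.1, 230.7, 36.8, 35.5] ((497.49676513671875, 492.4827575683594), (119.68975067138672, 27.70427703857422), 56.03157424926758) 578.226191457303 [0.5329 0.5731 0.619
[... 265 characters left out ...]
382873535156, -242.83229064941406), (72.11841583251953, 182.58285522460938), 14.883685111999512) 226.97900671626826 [0.1884 0.2198 0.2551] -0.3805931555240299
top 0.58 [138.2, 309.3, 48.4, 31.2] ((279.9058532714844, 483.043212890625), (125.80859375, 29.7260799407959), 61.72188949584961) 362.5059597016095 [0.3205 0.365  0.4065] 0.3712970425132096
top wedge_nose [159.4, 321.2] 0.91 [0.2478 0.4263 0.    ] 0.3207244032683282 0.37451830064565506
top wedge_nose [116.0, 215.4] 0.62 [0.5336 0.5444 0.    ] 0.6231462987169691 0.4391162351585562
top wedge_nose [300.9, 241.8] 0.59 [0.4489 0.0433 0.    ] 0.4493726827487525 -0.03849667340345354
tcp 0.4508566819999404 0.11966303914243122 10.291826134834281
```

View pics/s3.png

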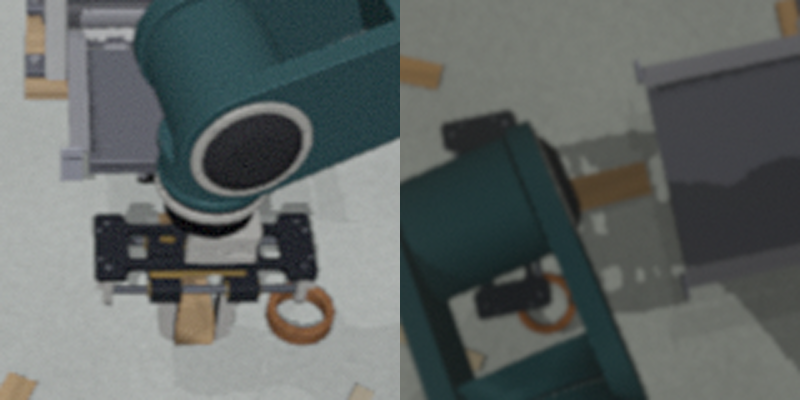

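Wedge square, with the nose just at the table edge: side crop (195,320), top crop (650,180). It is clear of the tape. Lowering, then re-gripping so that it sits flat.

>>> arm_command(
  moves=[
    {"dx": 0, "dy": 0, "dz": 1.0, "spin": 0},
    {"dx": 0, "dy": 0, "dz": 1.5, "spin": 0},
    {"dx": 0, "dy": 0, "dz": 1.5, "spin": 0},
  ],
)

```text
time: 7.92
ee_pos: [0.4219, 0.1996, 0.0066]
tool_rot: [[-0.18, 0.984, -0.0], [0.984, 0.18, -0.0], [0.0, -0.0, -1.0]]
wrist_force: [-0.3, -0.2, -2.0]
width: 0.0362
grip_force: 30.0
```

>>> arm_command(
  moves=[
    {"dx": 0, "dy": 0, "dz": 0, "spin": 0},
    {"dx": 0, "dy": 0, "dz": 0, "spin": 0},
    {"dx": 0, "dy": 0, "dz": 0, "spin": 0},
  ],
  fingers=0.1,
)

```text
time: 8.3
ee_pos: [0.4219, 0.1996, 0.0067]
tool_rot: [[-0.18, 0.984, 0.0], [0.984, 0.18, 0.0], [0.0, 0.0, -1.0]]
wrist_force: [0.3, 1.1, 0.6]
width: 0.0417
grip_force: 0.0
```

>>> arm_command(
  moves=[
    {"dx": 0, "dy": 0, "dz": 0, "spin": 0},
    {"dx": 0, "dy": 0, "dz": 0, "spin": 0},
    {"dx": 0, "dy": 0, "dz": 0, "spin": 0},
    {"dx": 0, "dy": 0, "dz": 0, "spin": 0},
    {"dx": 0, "dy": 0, "dz": 0, "spin": 0},
  ],
  fingers=1,
  grip_force=30,
)

```text
time: 8.93
ee_pos: [0.4218, 0.1996, 0.0066]
tool_rot: [[-0.18, 0.984, -0.0], [0.984, 0.18, -0.0], [-0.0, -0.0, -1.0]]
wrist_force: [-0.3, -0.9, 0.4]
width: 0.0362
grip_force: 30.0
```

>>> arm_command(
  moves=[
    {"dx": -4, "dy": 0, "dz": 0, "spin": 0},
    {"dx": -9, "dy": 0, "dz": 0, "spin": 0},
    {"dx": -14, "dy": 0, "dz": 0, "spin": 0},
    {"dx": -19, "dy": 0, "dz": 0, "spin": 0},
    {"dx": -24, "dy": 0, "dz": 0, "spin": 0},
    {"dx": -28, "dy": 0, "dz": 0, "spin": 0},
  ],
)

```text
time: 9.68
ee_pos: [0.427, 0.1717, 0.0066]
tool_rot: [[-0.18, 0.984, 0.0], [0.984, 0.18, -0.0], [-0.0, 0.0, -1.0]]
wrist_force: [-0.5, -0.1, -0.2]
width: 0.036
grip_force: 30.0
```

>>> arm_command(
  moves=[
    {"dx": -3, "dy": 0, "dz": 0, "spin": 0},
    {"dx": -6, "dy": 0, "dz": 0, "spin": 0},
    {"dx": -9, "dy": 0, "dz": 0, "spin": 0},
    {"dx": -12, "dy": 0, "dz": 0, "spin": 0},
    {"dx": -15, "dy": 0, "dz": 0, "spin": 0},
    {"dx": -18, "dy": 0, "dz": 0, "spin": 0},
    {"dx": -20, "dy": 0, "dz": 0, "spin": 0},
  ],
)

```text
time: 10.55
ee_pos: [0.4305, 0.1522, 0.0067]
tool_rot: [[-0.18, 0.984, 0.0], [0.984, 0.18, -0.0], [-0.0, 0.0, -1.0]]
wrist_force: [0.2, 1.4, 0.1]
width: 0.0359
grip_force: 30.0
```

>>> arm_command(
  moves=[
    {"dx": -2, "dy": 0, "dz": 0, "spin": 0},
    {"dx": -4, "dy": 0, "dz": 0, "spin": 0},
    {"dx": -6, "dy": 0, "dz": 0, "spin": 0},
    {"dx": -8, "dy": 0, "dz": 0, "spin": 0},
    {"dx": -10, "dy": 0, "dz": 0, "spin": 0},
    {"dx": -12, "dy": 0, "dz": 0, "spin": 0},
    {"dx": -14, "dy": 0, "dz": 0, "spin": 0},
    {"dx": -15, "dy": 0, "dz": 0, "spin": 0},
  ],
)

```text
time: 11.55
ee_pos: [0.4332, 0.1375, 0.0066]
tool_rot: [[-0.18, 0.984, -0.0], [0.984, 0.18, 0.0], [0.0, -0.0, -1.0]]
wrist_force: [-0.3, 1.6, 1.4]
width: 0.0359
grip_force: 30.0
```

```bash
cat > look.py <<'E'
from h import *
import sys
np.set_printoptions(precision=4,suppress=True)
a=np.radians(10.4);ex=np.array([np.cos(a),np.sin(a)]);ey=np.array([-ex[1],ex[0]])
o=get_obs();print(o['time'],o['wrist_force'],o['ft_torque'],'push',-(-np.array(o['wrist_force'])[:2]@ey),'tcp',o['ee_pos'][:2]@ex,o['ee_pos'][:2]@ey)
for c in('top','side'):
    im,d=read_camera(c);v,u=np.nonzero(d>0);P=bydepth(c,np.c_[u,v],d)
    X=P[:,:2]@ex-.452;Y=P[:,:2]@ey
    # +x and -x halves of plate: plane fit of plate tops near outer edge
    for nm,m in (('+x',(X>.05)&(X<.085)),('-x',(X<-.05)&(X>-.085))):
        m=m&(Y>-.19)&(Y<-.055)&(P[:,2]>.055)&(P[:,2]<.09)
        if m.sum()>60:
            k=np.polyfit(Y[m],P[m,2],1);print(c,nm,m.sum(),'tilt deg',np.degrees(np.arctan(k[0])),'edge z',np.polyval(k,-.047))
    if len(sys.argv)>1: save(sys.argv[1]+c+'.png',im)
E
python3 look.py
```

```text
11.55 [-0.294   1.5976  1.3924] [0.0978 0.0547 0.0866] push 1.6244010376287559 tcp 0.45093080217161924 0.05706827388097739
top +x 729 tilt deg -2.8129224512776507 edge z 0.06671265946017839
top -x 758 tilt deg -2.9602400070683803 edge z 0.0667384185423587
side +x 514 tilt deg -3.1515864968658596 edge z 0.06598952120161079
```

>>> arm_command(
  moves=[
    {"dx": -2, "dy": 0, "dz": 0, "spin": 0},
    {"dx": -4, "dy": 0, "dz": 0, "spin": 0},
    {"dx": -6, "dy": 0, "dz": 0, "spin": 0},
    {"dx": -8, "dy": 0, "dz": 0, "spin": 0},
    {"dx": -10, "dy": 0, "dz": 0, "spin": 0},
    {"dx": -12, "dy": 0, "dz": 0, "spin": 0},
    {"dx": -14, "dy": 0, "dz": 0, "spin": 0},
    {"dx": -15, "dy": 0, "dz": 0, "spin": 0},
  ],
)

```text
time: 12.65
ee_pos: [0.4359, 0.1229, 0.0067]
tool_rot: [[-0.18, 0.984, 0.0], [0.984, 0.18, 0.0], [0.0, 0.0, -1.0]]
wrist_force: [-1.2, 5.0, 0.8]
width: 0.036
grip_force: 30.0
```

```bash
python3 look.py
```

```text
12.65 [-1.156   4.9561  0.7604] [ 0.686   0.1909 -0.0566] push 5.083316584690756 tcp 0.4509520627449366 0.0421708281020816
top +x 733 tilt deg -2.6150228284970742 edge z 0.067460679018604
top -x 752 tilt deg -2.654466121275912 edge z 0.06758948421232175
side +x 501 tilt deg -2.692505195080354 edge z 0.06714093165163935
side -x 80 tilt deg -3.6269943992856404 edge z 0.06652188530507726
```

>>> arm_command(
  moves=[
    {"dx": -2, "dy": 0, "dz": 0, "spin": 0},
    {"dx": -4, "dy": 0, "dz": 0, "spin": 0},
    {"dx": -6, "dy": 0, "dz": 0, "spin": 0},
    {"dx": -8, "dy": 0, "dz": 0, "spin": 0},
    {"dx": -10, "dy": 0, "dz": 0, "spin": 0},
    {"dx": -12, "dy": 0, "dz": 0, "spin": 0},
    {"dx": -14, "dy": 0, "dz": 0, "spin": 0},
    {"dx": -15, "dy": 0, "dz": 0, "spin": 0},
  ],
)

```text
time: 13.75
ee_pos: [0.4386, 0.108, 0.0067]
tool_rot: [[-0.18, 0.984, 0.0], [0.984, 0.18, -0.0], [-0.0, 0.0, -1.0]]
wrist_force: [-0.1, 3.3, 1.8]
width: 0.0361
grip_force: 30.0
```

```bash
python3 look.py
```

```text
13.75 [-0.0843  3.3079  1.7609] [0.6703 0.1845 0.0148] push 3.268720936285779 tcp 0.450922740633719 0.02707041882934401
top +x 711 tilt deg -1.4484249528395616 edge z 0.07086269844487449
top -x 666 tilt deg -1.469577408573457 edge z 0.07093453565506312
side +x 450 tilt deg -1.629625009156423 edge z 0.07035695929354413
side -x 102 tilt deg -1.244951595156128 edge z 0.07084385966721257
```

>>> arm_command(
  moves=[
    {"dx": -2, "dy": 0, "dz": 0, "spin": 0},
    {"dx": -4, "dy": 0, "dz": 0, "spin": 0},
    {"dx": -6, "dy": 0, "dz": 0, "spin": 0},
    {"dx": -8, "dy": 0, "dz": 0, "spin": 0},
    {"dx": -9, "dy": 0, "dz": 0, "spin": 0},
  ],
)

```text
time: 14.48
ee_pos: [0.4403, 0.0992, 0.0067]
tool_rot: [[-0.18, 0.984, 0.0], [0.984, 0.18, 0.0], [0.0, 0.0, -1.0]]
wrist_force: [-1.4, 3.6, 1.7]
width: 0.0363
grip_force: 30.0
```

```bash
python3 look.py
```

```text
14.475 [-1.375   3.5734  1.6628] [0.6389 0.2153 0.0097] push 3.7628744134145777 tcp 0.4509312985213453 0.018045991195547825
top +x 685 tilt deg -0.9517281335697138 edge z 0.07240505310166265
top -x 594 tilt deg -0.949496809004776 edge z 0.07256027599011482
side +x 418 tilt deg -0.9217911907281675 edge z 0.07246177897724981
side -x 108 tilt deg -0.9614213597953788 edge z 0.07205360591218936
```

>>> arm_command(
  moves=[
    {"dx": -2, "dy": 0, "dz": 0, "spin": 0},
    {"dx": -4, "dy": 0, "dz": 0, "spin": 0},
    {"dx": -6, "dy": 0, "dz": 0, "spin": 0},
    {"dx": -8, "dy": 0, "dz": 0, "spin": 0},
    {"dx": -9, "dy": 0, "dz": 0, "spin": 0},
  ],
)

```text
time: 15.2
ee_pos: [0.4418, 0.0903, 0.0066]
tool_rot: [[-0.18, 0.984, -0.0], [0.984, 0.18, -0.0], [0.0, -0.0, -1.0]]
wrist_force: [-0.0, 4.5, 2.0]
width: 0.0361
grip_force: 30.0
```

```bash
python3 look.py
```

```text
15.2 [-0.0056  4.4918  1.9785] [ 0.6844  0.1251 -0.0092] push 4.419038226066911 tcp 0.4508912503549051 0.009059592682761491
top +x 669 tilt deg -0.12519202807406885 edge z 0.07464674947542044
top -x 534 tilt deg -0.2504868264644385 edge z 0.07461782800654677
side +x 385 tilt deg -0.05863625764858179 edge z 0.07476240141828121
side -x 112 tilt deg 0.3345367361946453 edge z 0.07468300087262163
```

>>> arm_command(
  moves=[
    {"dx": -0.5, "dy": 0, "dz": 0, "spin": 0},
    {"dx": -1, "dy": 0, "dz": 0, "spin": 0},
  ],
)

```text
time: 15.55
ee_pos: [0.442, 0.0895, 0.0067]
tool_rot: [[-0.18, 0.984, 0.0], [0.984, 0.18, 0.0], [0.0, 0.0, -1.0]]
wrist_force: [-0.7, 4.7, 2.4]
width: 0.0356
grip_force: 30.0
```

>>> arm_command(
  moves=[
    {"dx": -0.4, "dy": 0, "dz": 0, "spin": 0},
    {"dx": -0.8, "dy": 0, "dz": 0, "spin": 0},
    {"dx": -0.8, "dy": 0, "dz": 0, "spin": 0},
  ],
)

```text
time: 15.92
ee_pos: [0.4422, 0.0886, 0.0066]
tool_rot: [[-0.18, 0.984, -0.0], [0.984, 0.18, -0.0], [-0.0, -0.0, -1.0]]
wrist_force: [-0.5, 3.9, 2.7]
width: 0.036
grip_force: 30.0
```

>>> arm_command(
  moves=[
    {"dx": -0.4, "dy": 0, "dz": 0, "spin": 0},
    {"dx": -0.7, "dy": 0, "dz": 0, "spin": 0},
    {"dx": -0.7, "dy": 0, "dz": 0, "spin": 0},
  ],
)

```text
time: 16.3
ee_pos: [0.4423, 0.088, 0.0067]
tool_rot: [[-0.18, 0.984, 0.0], [0.984, 0.18, -0.0], [-0.0, 0.0, -1.0]]
wrist_force: [-1.0, 3.4, 2.2]
width: 0.036
grip_force: 30.0
```

>>> arm_command(
  moves=[
    {"dx": -0.4, "dy": 0, "dz": 0, "spin": 0},
    {"dx": -0.7, "dy": 0, "dz": 0, "spin": 0},
    {"dx": -0.7, "dy": 0, "dz": 0, "spin": 0},
  ],
)

```text
time: 16.68
ee_pos: [0.4424, 0.0872, 0.0066]
tool_rot: [[-0.18, 0.984, -0.0], [0.984, 0.18, -0.0], [-0.0, -0.0, -1.0]]
wrist_force: [-0.3, 3.9, 2.2]
width: 0.0355
grip_force: 30.0
```

```bash
python3 look.py
```

```text
16.675 [-0.2588  3.8554  2.2145] [ 0.6704  0.1573 -0.0306] push 3.8388162792437264 tcp 0.45089770001603685 0.005949849245016986
top +x 670 tilt deg -0.09527437604613823 edge z 0.0749926341906837
top -x 512 tilt deg 0.009252683573903266 edge z 0.07537270968880731
side +x 363 tilt deg -0.09708789281073808 edge z 0.07471154253118718
side -x 113 tilt deg 0.5995532886556978 edge z 0.07550860567985333
```

Almost level. Continuing in small steps until the push climbs.

>>> arm_command(
  moves=[
    {"dx": -0.4, "dy": 0, "dz": 0, "spin": 0},
    {"dx": -0.7, "dy": 0, "dz": 0, "spin": 0},
    {"dx": -0.7, "dy": 0, "dz": 0, "spin": 0},
  ],
)

```text
time: 17.15
ee_pos: [0.4426, 0.0866, 0.0067]
tool_rot: [[-0.18, 0.984, 0.0], [0.984, 0.18, -0.0], [-0.0, 0.0, -1.0]]
wrist_force: [-1.6, 3.8, 2.6]
width: 0.0361
grip_force: 30.0
```

>>> arm_command(
  moves=[
    {"dx": -0.4, "dy": 0, "dz": 0, "spin": 0},
    {"dx": -0.6, "dy": 0, "dz": 0, "spin": 0},
    {"dx": -0.6, "dy": 0, "dz": 0, "spin": 0},
  ],
)

```text
time: 17.52
ee_pos: [0.4426, 0.0861, 0.0067]
tool_rot: [[-0.18, 0.984, -0.0], [0.984, 0.18, 0.0], [0.0, -0.0, -1.0]]
wrist_force: [-0.8, 6.1, 2.3]
width: 0.0355
grip_force: 30.0
```

>>> arm_command(
  moves=[
    {"dx": -0.3, "dy": 0, "dz": 0, "spin": 0},
    {"dx": -0.5, "dy": 0, "dz": 0, "spin": 0},
    {"dx": -0.5, "dy": 0, "dz": 0, "spin": 0},
  ],
)

```text
time: 17.9
ee_pos: [0.4427, 0.0858, 0.0067]
tool_rot: [[-0.18, 0.984, -0.0], [0.984, 0.18, 0.001], [0.001, 0.0, -1.0]]
wrist_force: [-1.7, 7.6, 2.2]
width: 0.0355
grip_force: 30.0
```

>>> arm_command(
  moves=[
    {"dx": -0.2, "dy": 0, "dz": 0, "spin": 0},
    {"dx": -0.4, "dy": 0, "dz": 0, "spin": 0},
    {"dx": -0.4, "dy": 0, "dz": 0, "spin": 0},
  ],
)

```text
time: 18.27
ee_pos: [0.4427, 0.0856, 0.0066]
tool_rot: [[-0.18, 0.984, -0.0], [0.984, 0.18, 0.001], [0.001, -0.0, -1.0]]
wrist_force: [-2.0, 10.1, 2.4]
width: 0.0361
grip_force: 30.0
```

```bash
python3 look.py
```

```text
18.275 [-2.0018 10.1349  2.4422] [1.6197 0.2889 0.0039] push 10.329791116057272 tcp 0.4508789302308688 0.004270680573652097
top +x 663 tilt deg 0.0395216420081055 edge z 0.07527870260841445
top -x 501 tilt deg -0.3840538948021069 edge z 0.07463730809027586
side +x 363 tilt deg 0.09999227248895635 edge z 0.07513560503630357
side -x 117 tilt deg -0.03438913526285279 edge z 0.0751982799851768
```

>>> arm_command(
  moves=[
    {"dx": -0.2, "dy": 0, "dz": 0, "spin": 0},
    {"dx": -0.4, "dy": 0, "dz": 0, "spin": 0},
    {"dx": -0.4, "dy": 0, "dz": 0, "spin": 0},
  ],
)

```text
time: 18.75
ee_pos: [0.4428, 0.0853, 0.0067]
tool_rot: [[-0.18, 0.984, -0.0], [0.984, 0.18, 0.001], [0.001, -0.0, -1.0]]
wrist_force: [-2.6, 11.1, 3.6]
width: 0.0357
grip_force: 30.0
```

>>> arm_command(
  moves=[
    {"dx": 0, "dy": 0, "dz": 0, "spin": 0},
  ],
)

```text
time: 18.88
ee_pos: [0.4428, 0.0854, 0.0067]
tool_rot: [[-0.18, 0.984, -0.0], [0.984, 0.18, 0.001], [0.001, 0.0, -1.0]]
wrist_force: [-2.5, 10.6, 2.0]
width: 0.0361
grip_force: 30.0
```

>>> arm_command(
  moves=[
    {"dx": -0.2, "dy": 0, "dz": 0, "spin": 0},
    {"dx": -0.4, "dy": 0, "dz": 0, "spin": 0},
    {"dx": -0.4, "dy": 0, "dz": 0, "spin": 0},
  ],
)

```text
time: 19.25
ee_pos: [0.4428, 0.0851, 0.0067]
tool_rot: [[-0.18, 0.984, -0.0], [0.984, 0.18, 0.002], [0.002, 0.0, -1.0]]
wrist_force: [-3.0, 13.7, 2.5]
width: 0.0359
grip_force: 30.0
```

```bash
python3 look.py
```

```text
19.25 [-2.9909 13.6554  2.4841] [ 2.1781  0.3809 -0.0303] push 13.970921725375856 tcp 0.4509082009642771 0.003792136332035234
top +x 668 tilt deg 0.046031104995287474 edge z 0.0752086004104583
top -x 503 tilt deg 0.10204657259328839 edge z 0.07563039508081934
side +x 357 tilt deg 0.031739349220997214 edge z 0.07504427442382061
side -x 112 tilt deg -0.20004591583118655 edge z 0.07503982810648635
```

>>> arm_command(
  moves=[
    {"dx": 0, "dy": 0, "dz": 0, "spin": 0},
    {"dx": 0, "dy": 0, "dz": 0, "spin": 0},
    {"dx": 0, "dy": 0, "dz": 0, "spin": 0},
    {"dx": 0, "dy": 0, "dz": 0, "spin": 0},
    {"dx": 0, "dy": 0, "dz": 0, "spin": 0},
  ],
  fingers=-0.15,
)

```text
time: 19.98
ee_pos: [0.443, 0.0843, 0.0066]
tool_rot: [[-0.18, 0.984, -0.0], [0.984, 0.18, -0.0], [-0.0, -0.0, -1.0]]
wrist_force: [0.1, 1.3, 0.3]
width: 0.0532
grip_force: 0.0
```

>>> arm_command(
  moves=[
    {"dx": 0, "dy": 0, "dz": -10, "spin": 0},
    {"dx": 0, "dy": 0, "dz": -30, "spin": 0},
    {"dx": 15, "dy": 0, "dz": -60, "spin": 0},
    {"dx": 50, "dy": 0, "dz": -100, "spin": 0},
    {"dx": 90, "dy": 0, "dz": -140, "spin": 0},
    {"dx": 140, "dy": 0, "dz": -160, "spin": 0},
    {"dx": 200, "dy": 0, "dz": -160, "spin": 0},
    {"dx": 250, "dy": 0, "dz": -160, "spin": 0},
  ],
)

```text
time: 20.98
ee_pos: [0.3973, 0.3323, 0.1679]
tool_rot: [[-0.181, 0.984, 0.001], [0.984, 0.181, 0.001], [0.001, 0.001, -1.0]]
wrist_force: [0.3, -0.0, 0.4]
width: 0.0533
grip_force: 0.0
```

```bash
python3 look.py fin; python3 - <<'E'
from h import *
t=cv2.imread('pics/fintop.png');s=cv2.imread('pics/finside.png')
cv2.imwrite('pics/fin.png',np.hstack([cv2.resize(s[130:290,240:400],(400,400),interpolation=2),cv2.resize(t[170:330,220:380],(400,400),interpolation=2)]))
E
```

```text
20.975 [ 0.3174 -0.0213  0.4137] [-0.1062  0.0416 -0.0012] push -0.07824927086443577 tcp 0.4507730360629711 0.25515073215167783
top +x 731 tilt deg 0.03098405480189509 edge z 0.0752540550980377
top -x 753 tilt deg -0.10914234464624681 edge z 0.07538347780734632
side +x 485 tilt deg 0.1395532476831312 edge z 0.07514354814215747
```

View pics/fin.png

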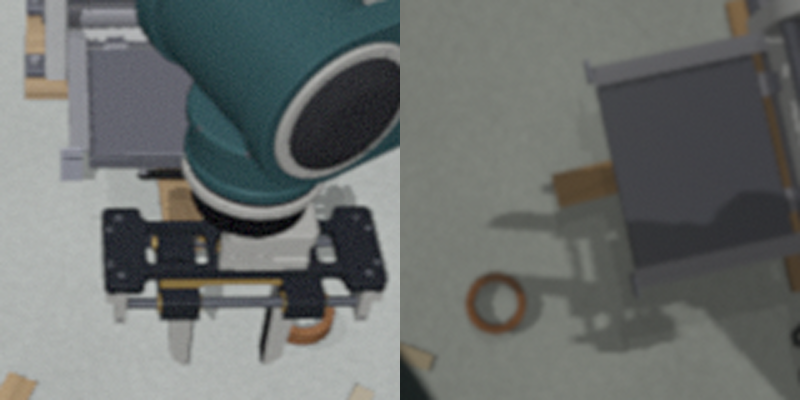

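The picture shows the wedge square under the middle of the table (top crop, heel at 560,185). The table is level and holds with the robot clear.

```bash
python3 -c "
from cell import *
print(hand_in())"
```

```text
the job is handed in; nothing more can be done
None
```

The thicker wedge is in under the middle of the foot, square to the table; its last push read 14 N, the table measured level after I let go (about 75 mm at the edge), and the job is handed in, at about 21 s on the robot's clock.

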